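Clamp a pine block in the folding-crank rack clamp

TASK

Lay the small pine block flat on the steel rail of the green clamp, lengthwise between the two jaws, and let go of it. Then lift the folded red crank handle and swing it fully upright until it latches, before the wheel is turned at all. Then crank the wheel clockwise with it until it comes up solid, with the block held tight between the jaws, leave the handle standing latched, and leave the other things on the bench alone.

Things in the scene. Friction and masses are not known exactly. Their poses are not given: they have to be found in the camera images.
- block_center (a point): Centre of the loose pine block, 48 mm (its x) by 75 mm (its y) by 28 mm high (its z), mass about 50 g. It lies flat on the bench at the start.
- bed (a point): On the fixed clamp: top of the bed rail (30 mm above the bench, 36 mm wide), in the middle of where the block goes. y runs along the rail from wheel to fixed jaw, x across, z up. Fixed jaw face at y = +56 mm, sliding jaw face at y = -62 mm at the start. Jaws are 70 mm wide and end 36 mm above the rail. The base plate (116 mm wide) is 18 mm below the rail top: fingers fit beside the rail.
- slide_jaw: Green sliding jaw; origin at the bottom middle of its face at rest (1.5 mm above the rail), axes as bed. It moves along +y, 12 mm per radian of the wheel, and pushes the block up to the fixed jaw. With the block lengthwise (75 mm side along y) it meets it at about 3.6 rad; its sprung aluminium face plate then gives up to 5 mm (3.5 N/mm) until solid at about 4.0 rad: turn on until solid.
- wheel_axis (a point): On the vertical axis of the handwheel, 108 mm above the bench, level with the fold hinge; axes as bed (it does not turn). From bed it lies at y = -180 mm, x = 0. The wheel rim (radius 52 mm) has its top 83 mm above the bench.
- fold_hinge (a point): Middle of the fold hinge of the crank handle, on the wheel 60 mm from its axis, 108 mm above the bench. x points from the hinge to the wheel axis, y is the hinge line, z up. At the start these axes are those of bed: the hinge is on the -x side of the wheel.
- crank_grip (a point): Centre-line point of the red crank handle 88 mm from the fold hinge. The red sleeve (diameter 19, length 50 mm) reaches 29 mm inward and 21 mm outward of it, the handle 24.5 mm; it spins freely. x: along the handle away from the hinge; y: hinge line. Folded, the handle lies level from the hinge across the wheel axis, 15 mm free below this point. Upright, the point is 196 mm above the bench.
- fold_handle (a joint): Fold angle of the handle: 0 folded flat, 1.571 upright (end stop). A sprung brass catch on the hub snaps under the handle's tail at about 1.55 and keeps it upright; short of that the handle falls back by its weight. The catch resists lightly (about 3 to 6 N at the grip) over the last 0.5 rad.
- handwheel (a joint): Wheel angle, 0 at the start, growing clockwise seen from above, to 4.6 rad. With the handle folded its tail stands in a yellow fork on the housing and locks the wheel; it comes free once the handle is lifted about 0.6 rad. Turning takes about 5 N at the crank, 8 N with the face plate fully pressed in; friction holds the wheel, and the clamping force, where it is left.
- pine_block: The same pine block; origin under its centre (underside), axes as block_center.
- tape: Bystander: yellow and black tape measure, 67 x 85 x 40 mm; origin under its centre. Leave alone.
- dog: Bystander: aluminium bench dog, 31 mm in diameter, 48 mm high; origin under its centre. Leave alone.
- screwdriver: Bystander: yellow-handled screwdriver (the one nearest the robot), 201 x 29 x 26 mm, lying along its x; origin under its centre. Leave alone.
- hex_key: Bystander: grey L-shaped hex key, 33 x 91 x 5 mm, lying flat; origin under its centre. Leave alone.
There are look-alikes about, which are no part of the job. What is shaped like the pine_block but orange or purple is not meant.

How it is judged (in metres and radians):
On the way, in this order (a step that is already met when the one before it is completed fails the run):
1. the block lies flat on the rail, lengthwise between the jaws, released (z of block_center in the frame of bed between 0.01 and 0.018 m and x of block_center in the frame of bed between -0.015 and 0.015 m and y of block_center in the frame of bed between -0.03 and 0.022 m and angle between the y axis of block_center and the y axis of bed, either way round below 0.2 rad and contact force between the fingers and pine_block below 0.3 N), for 0.2 s.
2. the handle is upright and latched, the wheel not yet turned (value of joint fold_handle above 1.53 rad and value of joint handwheel below 0.15 rad), for 0.2 s.
3. the sliding jaw grips the block (value of joint handwheel above 3.3 rad and contact force between slide_jaw and pine_block above 4 N), for 0.2 s.
At the end, for the whole second after the job is handed in: The block lies flat on the rail, centred across it within 15 mm, its long side along the clamp within 0.08 rad, pressed by the sliding jaw with more than 4 N (wheel between 3.3 and 4.3 rad); the handle stands latched (fold angle over 1.5 rad); all at rest (all of step 3 and value of joint handwheel below 4.3 rad and value of joint fold_handle above 1.5 rad and z of block_center in the frame of bed between 0.01 and 0.018 m and x of block_center in the frame of bed between -0.015 and 0.015 m and angle between the y axis of block_center and the y axis of bed, either way round below 0.08 rad and linear speed of pine_block below 0.01 m/s); the robot touches nothing.
It fails at once if the wheel is turned before the handle is latched (value of joint handwheel above 0.25 rad and value of joint fold_handle below 1.45 rad).
It fails at once if a bystander is moved by more than 30 mm (distance of any of tape, dog, screwdriver, hex_key from where it was at the start of the episode above 0.03 m).
It also fails if it takes over 69 s, if anything falls off the work surface, if the arm or the gripper's body presses on something with over 40 N, if the wrist force passes 120 N, or if a joint passes its speed limit or range.

ROBOT

A 6-joint arm with a two-finger parallel gripper is mounted at the origin on a cart in front of the work surface, level with it; the furniture and walls round the work are solid. World frame = base frame: x ahead of the robot, y to its left, z up, the work surface at z = 0. Lengths are in mm, angles in rad, forces in N, time in s.
With the tool pointing down it reaches from about 400 to 925 mm from the base axis. Payload 12.5 kg.
Tool frame: the origin (TCP) lies at the very end of the fingers, on their centre line; the grasp point (between the pads) lies 19 mm behind it; z points along the fingers, y is the line along which they close (so a half turn about z gives the same grasp; the last joint's range is limited). The gripper opens to 95 mm and grips with 3 to 60 N. Pads are 20 mm wide; open, the fingers measure 119 mm over their backs; the gripper's body (75 mm by 180 mm) begins 59 mm behind the grasp point.
Start: joints at [-0.106, 0.491, 1.559, -0, 1.092, -0.106], TCP at [625.02, 0.021, 189.261] pointing down, gripper open.
Joint ranges: [-3.1, 3.1], [-0.84, 2.19], [0.05, 2.79], [-1.13, 4.28], [0.06, 2.93], [-2.69, 2.69]. Speed limits (rad/s): [2.22, 2.22, 2.79, 3.14, 3.14, 3.14].

INTERFACE

Orientations are given as [roll, pitch, yaw] about the fixed x, y, z axes, in that order (R = Rz(yaw) Ry(pitch) Rx(roll)).
In Python, from cell import state, imaging, env, spot_in, mark_of gives the robot as it stands. The module is installed in compiled form; this text tells all that it offers.
- The arm moves only by the tool step_arm, never from a script. Its argument "increments" is a list of rows, each an object with "slide": the shift along the tool's x, y, z in m, a list of three; "roll": the turn about the tool's z in rad. A call has 1 to 5 rows; each row is the pose to reach, as a shift and turn from the pose commanded when the call began, along the tool's axes at that moment; what a row does not reach only later rows make up. A row lasts 1/8 s, in which the tool goes at most 62.5 mm and 10.7 degrees, less where a joint would pass 70% of its speed; a pose out of reach is approached as far as the arm can. A call with a gripper value outside its range is refused whole. "fingers" is the opening, from 0 (shut) to 1 (fully open), set as the call begins (left out, the last holds). The fingers move at their own pace and stop on an object; the grip force is fixed at half the most. Time passes only in rows, so rows that repeat a pose let the fingers close. It gives the time, the measured TCP pose, the force, the opening and the grip force at its end, in the units of the state.
- state(): the state, without advancing time (a new reading comes with each control period).
- imaging.read_camera(name): name is "scene" or "side" or "wrist"; returns a dict with "color" (384x512x3 uint8, red, green, blue), "z_map" (384x512 float32, mm along the optical axis (not along the pixel's ray), 0 where there is no reading), "intrinsics" (3x3 intrinsics, pixels), "camera_from_world" (4x4, takes a point from world to camera coordinates). Camera axes: x right, y up, looking along -z (the intrinsics and any distortion apply to the point x, -y, -z); pixel columns grow to the right and rows downward; lengths in mm; the calibration is good to about 2 mm. A picture is of the moment at which its call begins.
- env.job_done(): hands the job in; it is judged then, once.
Trained networks look in the newest picture that a camera, given by its name, has taken for a name from the list of things; names that differ only in an ending like _2 or _b are one class to them, and where a whole thing is asked for, a point or a joint stands for the part that bears it (a point fixed in the world has none). Each returns a list of dicts, best first, with "confidence" (0 to 1); they miss things now and then, are a little off and sometimes report something else, mostly with a low value. They report only what shows in the picture. A call takes as long as a camera call. They do not tell look-alikes from the thing itself.
- spot_in(camera, target): "bbox" ([left, top, right, bottom] in pixels, round what is visible of it).
- mark_of(camera, target): "uv" ([column, row] in pixels: a listed point, or the origin of a listed thing).
The state is a dict: "t": time; "joints": joint angles; "qvel": joint speeds; "tau": joint torques, N m; "eef_pos": TCP position; "tcp_rot": TCP orientation; "ft_force": force on the tool from outside, world axes, zero at the start; "moment": the same for the moment, N m; "opening": opening from 0.0 (shut) to 1.0 (fully open); "grip_force": force on a finger pad.
Only numpy, scipy, OpenCV 4.12 (cv2) and the standard library are available. Lean on these libraries where they do the work, as an engineer would, in place of code of your own. Each camera call takes 0.05 s, during which the arm holds its last target. There are 200 camera calls.

## Working session

There is one attempt and no reset: what is moved stays moved. The work goes in short steps, Python scripts to look and compute and a tool call to move; the robot and the scene stay as the last step left them, time stands still between calls to the robot, and variables do not carry over. Pictures are saved under pics/ and viewed, at most 10 in all, crops included, and the job is handed in when it is done.

Besides the shell and the picture viewer there is one more tool, called after ">>>" as name(argument=value, ...) on one line, values as JSON. step_arm: Moves the arm, as the interface text tells. Its arguments: {"type":"object","properties":{"increments":{"type":"array"},"fingers":{"type":"number"}},"required":["increments"]}

```bash
mkdir -p pics; cat > h.py <<'E'
import numpy as np, cv2
from cell import state, imaging, env, spot_in, mark_of
def cam(n,save=None):
    d=imaging.read_camera(n)
    if save: cv2.imwrite('pics/'+save,d['color'][:,:,::-1])
    return d
def pt(d,u,v,z=None,plane=None):
    K=np.array(d['intrinsics']);T=np.linalg.inv(np.array(d['camera_from_world']))
    r=np.array([(u-K[0,2])/K[0,0],-(v-K[1,2])/K[1,1],-1.])
    if plane is not None:
        o=T[:3,3];w=T[:3,:3]@r;return o+w*(plane-o[2])/w[2]
    if z is None:
        z=d['z_map'][int(round(v)),int(round(u))]
    return T[:3,:3]@(r*z)+T[:3,3]
def cloud(d):
    h,w=d['z_map'].shape
    K=np.array(d['intrinsics']);T=np.linalg.inv(np.array(d['camera_from_world']))
    v,u=np.mgrid[:h,:w];z=d['z_map']
    P=np.stack([(u-K[0,2])/K[0,0]*z,-(v-K[1,2])/K[1,1]*z,-z],-1)
    return P@T[:3,:3].T+T[:3,3]
E
python3 - <<'E'
from h import *
np.set_printoptions(precision=1,suppress=True)
for n in ['scene','side','wrist']:
    d=cam(n,n+'0.png')
    print(n,np.linalg.inv(np.array(d['camera_from_world']))[:3].tolist())
    for t in ['block_center','bed','wheel_axis','fold_hinge','crank_grip','tape','dog','screwdriver','hex_key']:
        m=mark_of(n,t)
        print(n,t,[(np.round(x['uv']),round(x['confidence'],2),pt(d,*np.clip(x['uv'],0,[511,383]))) for x in m[:3]])
a=cv2.imread('pics/scene0.png');b=cv2.imread('pics/side0.png')
cv2.imwrite('pics/a.png',cv2.resize(np.hstack([a,b]),(800,300)))
print(state())
E
```

```text
scene [[0.5585621547858375, 0.5220631208901195, -0.6445606387668038, -320.4127027931687], [-0.8294613482670339, 0.350171281400622, -0.4351711679480625, -550.0615972264745], [-0.0014801932429887774, 0.7777082817411133, 0.6286236056172634, 909.3167530579939]]
scene block_center [(array([147., 187.]), 0.82, array([378.4, 379.9,  22.6])), (array([168., 202.]), 0.79, array([360. , 262.7,  26.7])), (array([177., 176.]), 0.57, array([479. , 336.3,  27.4]))]
scene bed [(array([258., 193.]), 0.72, array([558.5,  44.6,  30.3]))]
scene wheel_axis [(array([307., 192.]), 0.8, array([ 565.7, -132.3,  107.7])), (array([183., 178.]), 0.74, array([480.7, 308.6,  27.1]))]
scene fold_hinge [(array([301., 202.]), 0.79, array([ 508.4, -143.7,  114.2]))]
scene crank_grip []
scene tape [(array([302., 256.]), 0.76, array([ 392.3, -216.4,   33.2]))]
scene dog [(array([202., 216.]), 0.47, array([390.9, 147.7,   0.4]))]
scene screwdriver [(array([370., 274.]), 0.92, array([ 450.8, -397.3,   21.7])), (array([348., 240.]), 0.72, array([ 552.4, -290.2,    4.4])), (array([300., 254.]), 0.15, array([ 397.2, -210.1,
[... 1707 characters left out ...]
rray([165., 304.]), 0.47, array([603.9,  26.6, 327.1]))]
wrist fold_hinge [(array([162., 303.]), 0.71, array([602.5,  25.6, 325.5]))]
wrist crank_grip [(array([234., 296.]), 0.78, array([ 604.1, -122.5,  114. ]))]
wrist tape []
wrist dog [(array([69., 54.]), 0.73, array([395.3, 157.2,  17.3]))]
wrist screwdriver []
wrist hex_key []
{'t': 1.5, 'joints': array([-0.1,  0.5,  1.6, -0. ,  1.1, -0.1]), 'qvel': array([ 0., -0.,  0., -0., -0., -0.]), 'tau': array([  0. , -61.2, -25.8,   0.1,   0. ,  -0. ]), 'eef_pos': array([625. ,   0. , 189.3]), 'tcp_rot': array([3.1, 0. , 1.6]), 'ft_force': array([0. , 0.9, 0. ]), 'moment': array([ 0., -0., -0.]), 'grip_force': 0.0, 'opening': 1.0000477178603102}
```

View picture.

View pics/a.png

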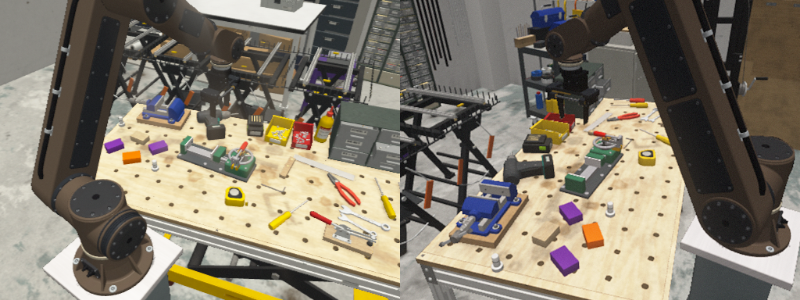

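```bash
python3 - <<'E'
import cv2,numpy as np
a=cv2.imread('pics/scene0.png')[150:240,110:240];b=cv2.imread('pics/side0.png')[260:350,160:290]
cv2.imwrite('pics/crop.png',np.hstack([cv2.resize(a,None,fx=3,fy=3),cv2.resize(b,None,fx=3,fy=3)]))
E
```

```text
(no output)
```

View pics/crop.png

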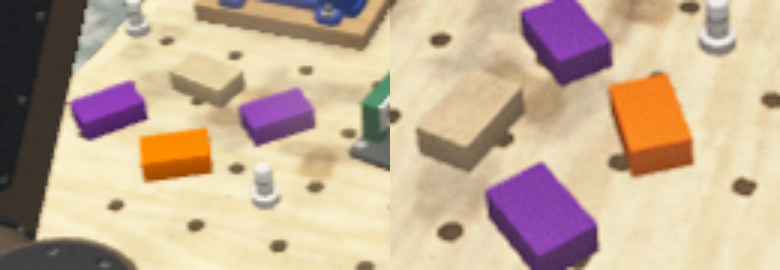

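The pine block is at about (179,176) in scene and (187,298) in side. Its look-alikes in side are orange (245,300) and purple (210,329) and (217,275). The block in the crop is plain wood, so the choice is right. Next I measure its pose and the clamp's.

```bash
python3 - <<'E'
from h import *
np.set_printoptions(precision=1,suppress=True)
for n in ['scene','side','wrist']:
    d=cam(n);C=cloud(d);col=d['color'].astype(float);ok=d['z_map']>0
    print(n)
    hsv=cv2.cvtColor(d['color'],cv2.COLOR_RGB2HSV)
    # block
    m=ok&(np.hypot(C[...,0]-483,C[...,1]-342)<75)&(C[...,2]>20)&(C[...,2]<36)&((hsv[...,1]<130)&(hsv[...,0]<40))
    if m.sum()>20:
        P=C[m];r=cv2.minAreaRect(P[:,:2].astype(np.float32));print('block',m.sum(),r,P.mean(0))
    # green jaws: tops
    g=ok&(hsv[...,0]>45)&(hsv[...,0]<95)&(hsv[...,1]>60)&(np.hypot(C[...,0]-560,C[...,1]-20)<220)
    for lo,hi in [(58,72)]:
        mm=g&(C[...,2]>lo)&(C[...,2]<hi)
        P=C[mm]
        q=P[P[:,1]>60]; q2=P[(P[:,1]<20)&(P[:,1]>-80)]
        for Q in (q,q2):
            if len(Q)>20: print('green',len(Q),cv2.minAreaRect(Q[:,:2].astype(np.float32)),Q.mean(0))
    # rail: z 24..36 between
    mm=ok&(C[...,2]>26)&(C[...,2]<34)&(np.hypot(C[...,0]-557,C[...,1]-45)<70)
    if mm.sum()>20:
        P=C[mm];print('rail',len(P),cv2.minAreaRect(P[:,:2].astype(np.float32)),P.mean(0))
    rd=ok&((hsv[...,0]<6)|(hsv[...,0]>172))&(hsv[...,1]>150)&(np.hypot(C[...,0]-570,C[...,1]+130)<110)&(C[...,2]>60)
    if rd.sum()>10:
        P=C[rd];print('red',len(P),cv2.minAreaRect(P[:,:2].astype(np.float32)),P.mean(0),P.max(0))
w=cv2.imread('pics/wrist0.png');cv2.imwrite('pics/w.png',w)
E
```

```text
scene
block 201 ((494.7115478515625, 343.19818115234375), (53.05741882324219, 77.41405487060547), 3.5413033962249756) [492.5 341.8  25.7]
green 78 ((545.3634033203125, 117.0043716430664), (68.86026000976562, 20.914276123046875), 4.920344352722168) [542.3 116.1  63.7]
green 129 ((562.882080078125, -42.73085021972656), (70.17408752441406, 27.01778793334961), 6.893324851989746) [560.4 -44.3  64. ]
rail 218 ((558.4136962890625, 51.045318603515625), (62.656620025634766, 111.7728271484375), 11.131524085998535) [551.7  53.1  28.8]
red 52 ((594.8308715820312, -132.92010498046875), (46.29762649536133, 12.752577781677246), 3.9079504013061523) [ 594.9 -134.   113.2] [ 618.2 -126.5  119.1]
side
block 592 ((471.2003479003906, 345.62127685546875), (80.36007690429688, 109.1733627319336), 85.79100036621094) [493.9 347.6  29.5]
green 199 ((624.3912353515625, 103.83206176757812), (42.196956634521484, 228.86138916015625), 79.9673080444336) [561.7 118.4  66.4]
green 125 ((563.9382934570312, -41.300594329833984), (66.87590789794922, 30.04349708557129), 5.481335639953613) [560.1 -40.1  68.8]
rail 152 ((559.3377075195312, 23.676761627197266), (37.98960494995117, 93.37860107421875), 6.076390743255615) [555.6  19.5  31.8]
red 81 ((596.7174072265625, -126.8205795288086), (46.49752426147461, 17.399269104003906), 10.768092155456543) [ 596.1 -126.3  114.6] [ 619.7 -118.7  123.3]
wrist
green 1404 ((631.63720703125, 101.14453125), (37.7981071472168, 232.6403350830078), 78.6630859375) [573.4 113.6  65.3]
green 1203 ((567.721435546875, -40.369232177734375), (69.42877960205078, 30.382856369018555), 6.3633904457092285) [569.1 -38.4  66. ]
rail 2528 ((560.421875, 43.25862121582031), (42.02434539794922, 119.5921630859375), 4.306629657745361) [558.9  45.4  30. ]
red 357 ((599.7145385742188, -123.53946685791016), (47.37284851074219, 7.943727493286133), 2.908111810684204) [ 601.5 -123.3  113.6] [ 623.3 -118.8  118. ]
```

View pics/w.png

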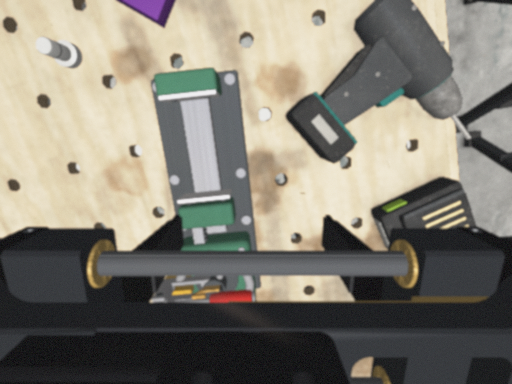

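The wrist image shows the clamp with its fixed jaw at about (186,85), the rail at (200,145), the sliding jaw at (207,213) and the red handle at (232,297). Next I move so the wrist camera sees the pine block.

>>> step_arm(increments=[{"slide": [0.055, -0.025, 0], "roll": 0}, {"slide": [0.11, -0.05, 0], "roll": 0}, {"slide": [0.165, -0.075, 0], "roll": 0}, {"slide": [0.22, -0.1, 0], "roll": 0}, {"slide": [0.27, -0.13, 0], "roll": 0}], fingers=1.0)

```text
t: 2.28
eef_pos: [494.1, 271.8, 189.4]
tcp_rot: [3.141, -0.0, 1.571]
ft_force: [0.1, 0.3, 0.1]
opening: 1.001
grip_force: 0.0
```

>>> step_arm(increments=[{"slide": [0.015, 0, 0], "roll": 0}, {"slide": [0.025, 0, 0], "roll": 0}, {"slide": [0.025, 0, 0], "roll": 0}])

```text
t: 2.65
eef_pos: [495.7, 294.7, 189.0]
tcp_rot: [3.142, 0.0, 1.57]
ft_force: [0.2, -0.3, -0.4]
opening: 1.001
grip_force: 0.0
```

```bash
cat > blk.py <<'E'
from h import *
import sys
np.set_printoptions(precision=1,suppress=True)
s=state();print(s['t'],s['eef_pos'],s['tcp_rot'])
d=cam('wrist',sys.argv[1]);C=cloud(d)
print([(x['uv'],x['confidence'],pt(d,*x['uv'],plane=14)) for x in mark_of('wrist','block_center')])
ok=d['z_map']>0
m=(ok&(C[...,2]>18)&(C[...,2]<38)).astype(np.uint8)
n,l,st,ce=cv2.connectedComponentsWithStats(m)
for i in range(1,n):
    if st[i,4]>300:
        P=C[l==i];print(st[i],d['color'][l==i].mean(0),cv2.minAreaRect(P[:,:2].astype(np.float32)),np.median(P[:,2]))
E
python3 blk.py b1.png
```

```text
2.65 [495.7 294.7 189. ] [3.1 0.  1.6]
[([168.4, 185.8], 0.97, array([376.9, 281.4,  14. ])), ([171.6, 99.9], 0.89, array([390.2, 397.4,  14. ])), ([250.7, 137.8], 0.83, array([494.4, 348.4,  14. ])), ([245.4, 218.1], 0.68, array([486.4, 232.6,  14. ]))]
[434   8  32  40 602] [166.  145.7 127.6] ((731.6592407226562, 473.6205139160156), (28.57756996154785, 46.04659652709961), 16.74433708190918) 27.125293619346223
[ 333   22   81  198 5168] [156.7 136.7 119.8] ((675.2551879882812, 359.2855224609375), (95.7472915649414, 232.92848205566406), 16.565319061279297) 27.15034924254215
[ 136   66   69   61 2413] [127.9  74.7 157.5] ((391.4034423828125, 400.22686767578125), (48.013675689697266, 75.73594665527344), 67.31745147705078) 28.060644690248466
[455 104  17  46 486] [180.6 155.7 127.4] ((769.9754028320312, 363.9470520019531), (21.132020950317383, 54.566558837890625), 12.122673988342285) 27.009355132571727
[ 235  111   39   60 2097] [205.1 185.7 156.3] ((499.3112487792969, 344.8640441894531), (48.05954360961914, 74.90424346923828), 3.26090145111084) 28.042183590791353
[ 134  157   65   60 1925] [224.6 131.   65.1] ((377.07281494140625, 280.6180419921875), (48.338829040527344, 75.15788269042969), 46.127777099609375) 28.016185443992185
[ 219  196   61   52 1752] [124.1  71.  154.2] ((491.6416931152344, 230.65049743652344), (48.099647521972656, 75.23355102539062), 61.81791305541992) 27.980528900038763
[265 279  47  13 355] [43.2 62.4 52.4] ((549.8223266601562, 129.8110809326172), (69.17072296142578, 4.746789455413818), 5.532915115356445) 28.301658237170614
```

View pics/b1.png

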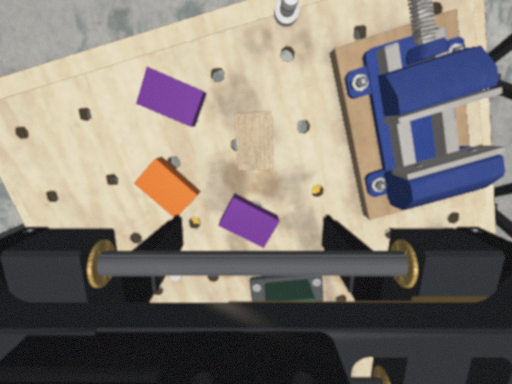

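The pine block is at pixel (254,140), giving (499,345) turned 3.3°. The purple and orange blocks are clear of the fingers. Now I descend on it.

>>> step_arm(increments=[{"slide": [0.05, 0.004, 0.02], "roll": -0.057}, {"slide": [0.05, 0.004, 0.08], "roll": -0.057}, {"slide": [0.05, 0.004, 0.13], "roll": -0.057}, {"slide": [0.05, 0.004, 0.17], "roll": -0.057}, {"slide": [0.05, 0.004, 0.184], "roll": -0.057}])

```text
t: 3.38
eef_pos: [498.7, 343.6, 3.2]
tcp_rot: [-3.139, 0.001, 1.626]
ft_force: [-0.3, -0.1, -0.1]
opening: 0.998
grip_force: 0.0
```

>>> step_arm(increments=[{"slide": [0, 0, 0], "roll": 0}, {"slide": [0, 0, 0], "roll": 0}, {"slide": [0, 0, 0], "roll": 0}, {"slide": [0, 0, 0], "roll": 0}, {"slide": [0, 0, 0], "roll": 0}], fingers=0.0)

```text
t: 4.0
eef_pos: [499.1, 345.1, 5.6]
tcp_rot: [3.141, -0.0, 1.628]
ft_force: [0.1, -0.4, 0.3]
opening: 0.531
grip_force: 0.0
```

>>> step_arm(increments=[{"slide": [0, 0, 0], "roll": 0}, {"slide": [0, 0, 0], "roll": 0}])

```text
t: 4.25
eef_pos: [499.0, 345.0, 5.2]
tcp_rot: [3.142, 0.0, 1.628]
ft_force: [-1.1, -0.2, 0.9]
opening: 0.317
grip_force: 0.0
```

>>> step_arm(increments=[{"slide": [0, 0, -0.03], "roll": 0}, {"slide": [0, 0, -0.08], "roll": 0}, {"slide": [0, 0, -0.13], "roll": 0}])

```text
t: 4.62
eef_pos: [498.8, 344.9, 136.5]
tcp_rot: [-3.141, 0.0, 1.628]
ft_force: [-0.2, 0.0, 0.4]
opening: 0.028
grip_force: 0.0
```

The fingers closed to 0.03, so the grasp missed. I'll look again.

>>> step_arm(increments=[{"slide": [-0.03, 0, -0.03], "roll": 0}, {"slide": [-0.05, 0, -0.05], "roll": 0}, {"slide": [-0.05, 0, -0.05], "roll": 0}], fingers=1.0)

```text
t: 5.0
eef_pos: [502.4, 294.2, 186.2]
tcp_rot: [3.14, -0.001, 1.626]
ft_force: [0.2, -0.7, 0.7]
opening: 0.282
grip_force: 0.0
```

```bash
python3 blk.py b2.png
```

```text
5.0 [502.4 294.2 186.2] [ 3.1 -0.   1.6]
[([248.0, 138.3], 0.64, array([494.9, 347.2,  14. ])), ([240.5, 221.3], 0.61, array([490.1, 227.5,  14. ])), ([169.8, 93.6], 0.58, array([390.4, 398.5,  14. ]))]
[437  20  29  38 586] [176.4 154.7 135.3] ((730.8176879882812, 474.63629150390625), (28.50444221496582, 43.596214294433594), 16.292917251586914) 27.147209699828608
[ 335   31   82  195 5156] [165.7 144.6 126.8] ((674.9815673828125, 359.51348876953125), (95.03470611572266, 232.4228973388672), 16.565710067749023) 27.133735179879466
[ 133   59   71   64 2491] [135.   78.8 166.2] ((391.6468505859375, 400.15045166015625), (47.9345703125, 75.06465148925781), 67.30145263671875) 28.100716171298075
[ 233  111   37   59 2156] [214.9 196.1 165.1] ((499.24896240234375, 344.6510314941406), (47.89262008666992, 74.90731048583984), 3.2664568424224854) 28.05900349277286
[453 116  14  45 482] [191.6 165.1 134.7] ((770.7833251953125, 363.8588562011719), (21.77996826171875, 55.01963424682617), 8.28106689453125) 27.0383664407166
[ 127  152   65   63 2010] [230.8 138.8  69.2] ((376.7577819824219, 280.34521484375), (48.776954650878906, 75.20030212402344), 46.30451583862305) 27.980131331578775
[ 211  195   62   54 1562] [129.6  74.1 161.3] ((491.5555114746094, 230.83074951171875), (48.22927474975586, 74.94208526611328), 61.788116455078125) 27.98050260546208
[382 276  45  26 431] [39.1 38.6 38.1] ((739.6124267578125, 139.26596069335938), (71.21597290039062, 7.342896938323975), 45.459983825683594) 28.763579202389565
```

View pics/b2.png

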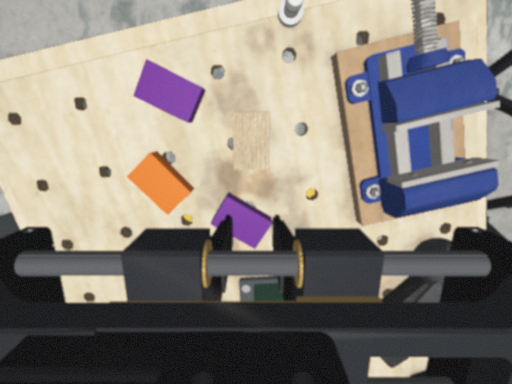

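The block has not moved (pixel (251,140)), although the fingers closed where it lies. I'll go down again and look at the grasp from outside.

>>> step_arm(increments=[{"slide": [0.05, 0, 0.0], "roll": 0}, {"slide": [0.05, 0, 0.02], "roll": 0}, {"slide": [0.05, 0, 0.08], "roll": 0}, {"slide": [0.05, 0, 0.13], "roll": 0}, {"slide": [0.05, 0, 0.17], "roll": 0}])

```text
t: 5.72
eef_pos: [497.5, 345.1, 11.6]
tcp_rot: [-3.138, 0.001, 1.628]
ft_force: [0.0, 0.1, 0.9]
opening: 0.893
grip_force: 0.0
```

>>> step_arm(increments=[{"slide": [0, 0, 0.01], "roll": 0}, {"slide": [0, 0, 0.012], "roll": 0}, {"slide": [0, 0, 0.012], "roll": 0}])

```text
t: 6.1
eef_pos: [499.6, 345.5, 4.4]
tcp_rot: [3.14, -0.001, 1.628]
ft_force: [0.2, -0.6, 0.1]
opening: 1.003
grip_force: 0.0
```

```bash
python3 - <<'E'
from h import *
np.set_printoptions(precision=1,suppress=True)
s=state();print(s['t'],s['eef_pos'],s['opening'],s['ft_force'])
a=cam('side')['color'][220:384,120:330];b=cam('scene')['color'][100:264,100:310];
cv2.imwrite('pics/g.png',np.hstack([cv2.resize(a,None,fx=1.9,fy=1.9),cv2.resize(b,None,fx=1.9,fy=1.9)])[:,:,::-1])
E
```

```text
6.1 [499.6 345.5   4.4] 1.002585387496414 [ 0.2 -0.6  0.1]
```

View pics/g.png

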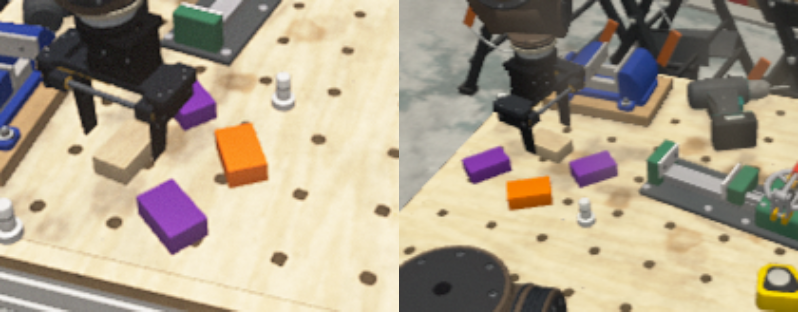

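In side (left half) and scene (right half), the fingertips look higher than, or behind, where the pose says. They sit at about (88,133) and (157,158) with the block below and in front at (123,158). I'll measure the real tip position from the depth maps.

```bash
python3 - <<'E'
from h import *
np.set_printoptions(precision=1,suppress=True)
s=state();print(s['eef_pos'],s['joints'])
def proj(d,p):
    c=np.array(d['camera_from_world'])@np.r_[p,1];K=np.array(d['intrinsics']);return [K[0,2]+K[0,0]*c[0]/-c[2],K[1,2]+K[1,1]*c[1]/c[2]]
for n,off in (('side',(120,220)),('scene',(100,100))):
    d=cam(n);C=cloud(d);g=d['color'].max(-1)
    for sx in (-1,1):
        for z in (4,30):print(n,sx,z,(np.array(proj(d,s['eef_pos']*[1,1,0]+[sx*53,sx*3,z]))-off)*1.9)
    m=(g<75)&(d['z_map']>0)&(np.hypot(C[...,0]-500,C[...,1]-340)<120)&(C[...,2]<120)&(C[...,2]>12)
    nn,l,st,ce=cv2.connectedComponentsWithStats(m.astype(np.uint8))
    for i in range(1,nn):
        if st[i,4]>15:
            P=C[l==i];P=P[np.argsort(P[:,2])];print(st[i],P[:8].mean(0),P[0],P[P[:,2]<70].mean(0))
E
```

```text
[499.6 345.4   4.6] [ 0.5  0.7  1.8 -0.   0.7  0.4]
side -1 4 [160.7 172.8]
side -1 30 [159.  156.6]
side 1 4 [ 89.6 145. ]
side 1 30 [ 87.1 129.1]
[160 259   8   6  29] [548.8 339.5  99. ] [551.1 334.6  95. ] [nan nan nan]
[142 262  13   6  19] [563.7 381.3 115.3] [572.  380.7 113. ] [nan nan nan]
[158 266  13  24 168] [547.3 347.1  36.2] [547.8 338.6  33.7] [547.6 348.7  52.5]
[192 267  29  37 200] [462.1 306.4  28.3] [487.5 256.6  13.8] [446.8 340.5  50.7]
scene -1 4 [132.7 161.7]
scene -1 30 [130.8 150.7]
scene 1 4 [168.3 132.5]
scene 1 30 [166.9 121.6]
[184 150   6  16  71] [545.2 345.2  35.1] [545.9 346.5  30.3] [546.1 343.9  51.4]
[153 161  21  20 114] [449.4 341.2  30.6] [474.4 361.1  14.4] [443.4 338.3  50.4]<stdin>:14: RuntimeWarning: Mean of empty slice.
  ret = um.true_divide(
```

Both cameras put the real fingertips at z of about 30 while the TCP reads 4.6. So the fingers end about 26 mm higher than reported, which explains the miss; x and y agree. I'll go 18 mm lower, watching the force, and close.

>>> step_arm(increments=[{"slide": [0, 0, 0.009], "roll": 0}, {"slide": [0, 0, 0.018], "roll": 0}, {"slide": [0, 0, 0.018], "roll": 0}])

```text
t: 6.68
eef_pos: [498.5, 344.7, -15.8]
tcp_rot: [-3.14, 0.001, 1.628]
ft_force: [0.1, -0.5, -0.2]
opening: 0.999
grip_force: 0.0
```

>>> step_arm(increments=[{"slide": [0, 0, 0], "roll": 0}, {"slide": [0, 0, 0], "roll": 0}, {"slide": [0, 0, 0], "roll": 0}, {"slide": [0, 0, 0], "roll": 0}, {"slide": [0, 0, 0], "roll": 0}], fingers=0.0)

```text
t: 7.3
eef_pos: [499.1, 345.0, -14.7]
tcp_rot: [3.141, -0.0, 1.628]
ft_force: [-0.4, 0.1, -0.5]
opening: 0.533
grip_force: 0.0
```

>>> step_arm(increments=[{"slide": [0, 0, 0], "roll": 0}, {"slide": [0, 0, 0], "roll": 0}, {"slide": [0, 0, 0], "roll": 0}])

```text
t: 7.68
eef_pos: [499.0, 345.0, -14.7]
tcp_rot: [3.141, 0.0, 1.628]
ft_force: [-0.1, 0.2, 0.4]
opening: 0.504
grip_force: 30.0
```

>>> step_arm(increments=[{"slide": [0, 0, -0.05], "roll": 0}, {"slide": [0, 0, -0.11], "roll": 0}, {"slide": [0, 0, -0.165], "roll": 0}, {"slide": [-0.04, 0.004, -0.2], "roll": 0}, {"slide": [-0.1, 0.01, -0.2], "roll": 0}])

```text
t: 8.3
eef_pos: [515.6, 245.9, 188.0]
tcp_rot: [3.136, -0.001, 1.63]
ft_force: [1.1, 0.1, -1.4]
opening: 0.504
grip_force: 30.0
```

>>> step_arm(increments=[{"slide": [-0.06, 0.007, 0], "roll": -0.05}, {"slide": [-0.12, 0.014, 0], "roll": -0.05}, {"slide": [-0.18, 0.021, 0], "roll": -0.05}, {"slide": [-0.24, 0.027, 0], "roll": -0.05}, {"slide": [-0.24, 0.027, 0], "roll": -0.05}])

```text
t: 8.93
eef_pos: [555.7, 4.1, 185.0]
tcp_rot: [3.142, 0.0, 1.673]
ft_force: [0.3, 0.9, -0.9]
opening: 0.504
grip_force: 30.0
```

```bash
cat > clamp.py <<'E'
from h import *
np.set_printoptions(precision=1,suppress=True)
s=state();print(s['t'],s['eef_pos'],s['tcp_rot'],s['opening'],s['grip_force'])
d=cam('wrist','c.png');C=cloud(d);ok=d['z_map']>0
hsv=cv2.cvtColor(d['color'],cv2.COLOR_RGB2HSV)
th=0.107;B=np.array([557.5,45.5])
for it in range(3):
    c,sn=np.cos(th),np.sin(th);R=np.array([[c,sn],[-sn,c]])
    L=(C[...,:2]-B)@R.T;z=C[...,2]
    for nm,m in (('rail',ok&(abs(z-30)<4)&(abs(L[...,1])<45)&(abs(L[...,0])<30)),
      ('fixtop',ok&(abs(z-66)<5)&(abs(L[...,0])<50)&(L[...,1]>40)&(L[...,1]<120)),
      ('slidetop',ok&(abs(z-66)<5)&(abs(L[...,0])<50)&(L[...,1]<-45)&(L[...,1]>-110))):
        P=C[m]
        if len(P)>50:
            r=cv2.minAreaRect(P[:,:2].astype(np.float32));q=(np.array(r[0])-B)@R.T
            if it==0:print(nm,len(P),r,'local',q,'ext',L[m].min(0),L[m].max(0))
    break
for t in ['bed','wheel_axis','fold_hinge','crank_grip']:
    print(t,[(x['uv'],round(x['confidence'],2),pt(d,*x['uv'],plane=30 if t=='bed' else 108)) for x in mark_of('wrist',t)])
E
python3 clamp.py
```

```text
8.925 [555.7   4.1 185. ] [3.1 0.  1.7] 0.5043697613850413 29.999603927135468
rail 1702 ((557.6644897460938, 50.67218017578125), (35.92485809326172, 78.32164001464844), 5.7471208572387695) local [0.7 5.1] ext [-17.2 -34.1] [18.9 44.3]
fixtop 1712 ((550.5551147460938, 115.97911071777344), (69.38504028320312, 28.66553497314453), 5.839005470275879) local [ 0.6 70.8] ext [-34.   56.5] [35.3 85.2]
bed [([255.1, 151.2], 0.75, array([556.4,  41.7,  30. ]))]
wheel_axis []
fold_hinge [([209.2, 307.4], 0.92, array([ 519.9, -139.7,  108. ]))]
crank_grip [([208.4, 308.0], 0.54, array([ 519. , -140.6,  108. ])), ([282.5, 307.0], 0.44, array([ 606.5, -130.2,  108. ])), ([250.4, 232.8], 0.34, array([559. , -40.1, 108. ]))]
```

View pics/c.png

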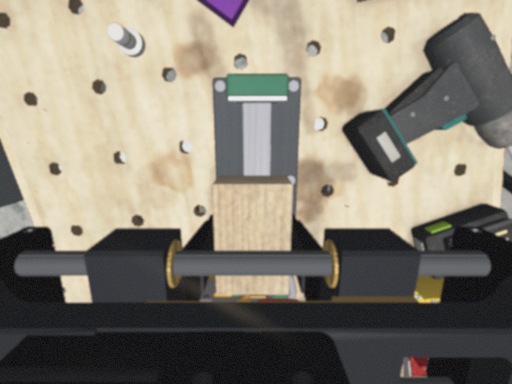

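The block is held at pixel (253,235), and the fixed jaw shows at (257,88). The clamp yaw is 0.101 and bed is at (557.5,46). Lowering the block.

>>> step_arm(increments=[{"slide": [0.0385, 0.006, 0.02], "roll": 0.006}, {"slide": [0.0385, 0.006, 0.04], "roll": 0.006}, {"slide": [0.0385, 0.006, 0.09], "roll": 0.006}, {"slide": [0.0385, 0.006, 0.13], "roll": 0.006}, {"slide": [0.0385, 0.006, 0.15], "roll": 0.006}])

```text
t: 9.8
eef_pos: [556.2, 48.1, 33.3]
tcp_rot: [-3.139, -0.0, 1.674]
ft_force: [1.1, 0.0, 0.1]
opening: 0.502
grip_force: 30.0
```

>>> step_arm(increments=[{"slide": [0, 0, 0.01], "roll": 0}, {"slide": [0, 0, 0.0185], "roll": 0}, {"slide": [0, 0, 0.0185], "roll": 0}, {"slide": [0, 0, 0.0185], "roll": 0}])

```text
t: 10.3
eef_pos: [557.5, 46.7, 17.4]
tcp_rot: [3.14, 0.0, 1.672]
ft_force: [0.2, -0.3, -1.0]
opening: 0.507
grip_force: 30.0
```

>>> step_arm(increments=[{"slide": [0, 0, 0.001], "roll": 0}, {"slide": [0, 0, 0.002], "roll": 0}, {"slide": [0, 0, 0.002], "roll": 0}])

```text
t: 10.68
eef_pos: [557.4, 46.6, 15.3]
tcp_rot: [3.141, 0.0, 1.672]
ft_force: [-2.0, -0.0, 4.7]
opening: 0.502
grip_force: 30.0
```

>>> step_arm(increments=[{"slide": [0, 0, 0.002], "roll": 0}, {"slide": [0, 0, 0.002], "roll": 0}, {"slide": [0, 0, 0.002], "roll": 0}, {"slide": [0, 0, 0.002], "roll": 0}], fingers=0.8)

```text
t: 11.18
eef_pos: [557.2, 46.6, 12.7]
tcp_rot: [3.142, 0.0, 1.672]
ft_force: [-0.1, 0.8, 0.0]
opening: 0.794
grip_force: 0.0
```

>>> step_arm(increments=[{"slide": [0, 0, -0.03], "roll": 0}, {"slide": [0, 0, -0.08], "roll": 0}, {"slide": [0, 0, -0.14], "roll": 0}, {"slide": [-0.06, 0, -0.17], "roll": 0}, {"slide": [-0.12, 0, -0.17], "roll": 0}])

```text
t: 11.8
eef_pos: [570.1, -72.0, 185.5]
tcp_rot: [3.137, 0.002, 1.674]
ft_force: [1.2, -0.1, -0.4]
opening: 0.799
grip_force: 0.0
```

```bash
python3 - <<'E'
from h import *
np.set_printoptions(precision=1,suppress=True)
s=state();print(s['t'],s['eef_pos'],s['tcp_rot'],s['opening'],s['joints'])
B=np.array([557.5,46.]);th=.101;c,sn=np.cos(th),np.sin(th);R=np.array([[c,sn],[-sn,c]])
for n in ('wrist','scene','side'):
    d=cam(n,'d_%s.png'%n);C=cloud(d);L=(C[...,:2]-B)@R.T;z=C[...,2]
    m=(d['z_map']>0)&(abs(z-58)<4)&(abs(L[...,0])<40)&(abs(L[...,1])<54)
    P=L[m];
    if len(P)>20:
        r=cv2.minAreaRect(P.astype(np.float32));print(n,len(P),r,np.median(z[m]))
    hsv=cv2.cvtColor(d['color'],cv2.COLOR_RGB2HSV)
    m=(d['z_map']>0)&((hsv[...,0]<6)|(hsv[...,0]>172))&(hsv[...,1]>140)&(abs(L[...,0])<90)&(abs(L[...,1]+180)<60)&(z>80)
    if m.sum()>15:print('red',cv2.minAreaRect(L[m].astype(np.float32)),z[m].min(),z[m].max(),np.median(L[m],0))
E
```

```text
11.8 [570.1 -72.  185.5] [3.1 0.  1.7] 0.7992829469689745 [-0.2  0.4  1.7  0.   1.  -0.3]
wrist 3051 ((1.0438308715820312, 0.4451103210449219), (47.97307586669922, 75.15906524658203), 0.05532100424170494) 58.09593648649701
red ((42.43264389038086, -167.42926025390625), (83.44715881347656, 24.522117614746094), 22.941082000732422) 108.20703789095217 300.5619044723332 [  24.4 -173.9]
scene 186 ((-4.220661163330078, -0.2147674560546875), (74.75743103027344, 48.971702575683594), 89.78699493408203) 56.23478472330322
red ((20.519737243652344, -182.0521697998047), (53.20755386352539, 14.221309661865234), 2.207857131958008) 103.31131165099737 116.66539721428376 [  18.5 -183. ]
side 221 ((-0.9454402923583984, -1.0525856018066406), (78.32414245605469, 49.54612731933594), 88.79732513427734) 60.2996919516803
red ((21.270309448242188, -174.93296813964844), (47.29278564453125, 14.947876930236816), 4.464704513549805) 102.89515659526785 122.58517258239556 [  21.1 -174.7]
```

The block lies on the rail, centred to 1 mm and aligned. Now I turn the gripper a quarter turn and go over the red handle.

>>> step_arm(increments=[{"slide": [-0.02, 0.008, 0], "roll": 0.18}, {"slide": [-0.04, 0.016, 0], "roll": 0.36}, {"slide": [-0.061, 0.025, 0], "roll": 0.54}, {"slide": [-0.061, 0.025, 0], "roll": 0.72}, {"slide": [-0.061, 0.025, 0], "roll": 0.9}], fingers=0.5)

```text
t: 12.58
eef_pos: [600.0, -128.2, 182.2]
tcp_rot: [-3.141, 0.0, 0.766]
ft_force: [-0.2, 0.1, -1.0]
opening: 0.501
grip_force: 0.0
```

>>> step_arm(increments=[{"slide": [0, 0, 0], "roll": 0.18}, {"slide": [0, 0, 0], "roll": 0.36}, {"slide": [0, 0, 0], "roll": 0.54}, {"slide": [0, 0, 0], "roll": 0.671}, {"slide": [0, 0, 0], "roll": 0.671}])

```text
t: 13.2
eef_pos: [600.0, -128.1, 182.4]
tcp_rot: [-3.141, 0.001, 0.103]
ft_force: [0.1, 0.3, 0.4]
opening: 0.503
grip_force: 0.0
```

```bash
python3 - <<'E'
from h import *
np.set_printoptions(precision=3,suppress=True)
s=state();print(s['t'],s['eef_pos'],s['tcp_rot'],s['opening'],s['joints'])
B=np.array([557.5,46.]);th=.101;c,sn=np.cos(th),np.sin(th);R=np.array([[c,sn],[-sn,c]])
print('tcp local',(s['eef_pos'][:2]-B)@R.T)
for n in ('wrist','scene','side'):
    d=cam(n);C=cloud(d);L=(C[...,:2]-B)@R.T;z=C[...,2]
    hsv=cv2.cvtColor(d['color'],cv2.COLOR_RGB2HSV)
    m=(d['z_map']>0)&((hsv[...,0]<6)|(hsv[...,0]>172))&(hsv[...,1]>140)&(abs(L[...,0])<90)&(abs(L[...,1]+180)<60)&(z>80)&(z<130)
    if m.sum()>15:print(n,'red',m.sum(),cv2.minAreaRect(L[m].astype(np.float32)),z[m].min(),z[m].max(),np.median(L[m],0))
    cv2.imwrite('pics/e_%s.png'%n,d['color'][:,:,::-1])
E
```

```text
13.2 [ 600.038 -128.128  182.411] [-3.141  0.001  0.103] 0.5027607995391021 [-0.318  0.481  1.596  0.     1.065  1.15 ]
tcp local [  24.765 -177.53 ]
wrist red 750 ((24.910245895385742, -179.86570739746094), (18.49903678894043, 49.2608642578125), 88.81267547607422) 87.2560696786444 119.25550820782433 [  26.94  -180.131]
scene red 54 ((19.231632232666016, -182.55929565429688), (13.556196212768555, 45.22421646118164), 85.75015258789062) 104.59965015555599 118.01480832924096 [  17.954 -183.019]
side red 80 ((21.38079833984375, -175.7557830810547), (47.853431701660156, 17.446561813354492), 2.2357661724090576) 103.82482114524294 123.24000911280177 [  21.568 -174.42 ]
```

View pics/e_wrist.png

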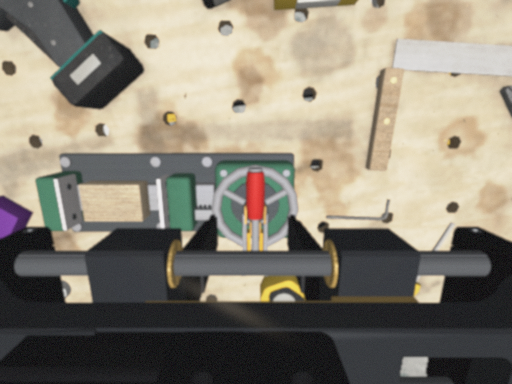

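The handle's red sleeve is at pixel (255,195), local (25,-180). It is centred under the fingers to 2.4 mm. Descending.

>>> step_arm(increments=[{"slide": [0.001, 0.0024, 0.04], "roll": 0}, {"slide": [0.001, 0.0024, 0.08], "roll": 0}, {"slide": [0.001, 0.0024, 0.1], "roll": 0}, {"slide": [0.001, 0.0024, 0.11], "roll": 0}, {"slide": [0.001, 0.0024, 0.115], "roll": 0}])

```text
t: 13.98
eef_pos: [601.5, -131.6, 67.6]
tcp_rot: [3.142, -0.0, 0.102]
ft_force: [-0.0, -0.3, -0.7]
opening: 0.501
grip_force: 0.0
```

>>> step_arm(increments=[{"slide": [0, 0, 0], "roll": 0}, {"slide": [0, 0, 0], "roll": 0}, {"slide": [0, 0, 0], "roll": 0}, {"slide": [0, 0, 0], "roll": 0}, {"slide": [0, 0, 0], "roll": 0}], fingers=0.0)

```text
t: 14.6
eef_pos: [601.6, -131.2, 68.0]
tcp_rot: [-3.141, -0.001, 0.101]
ft_force: [-0.0, 4.0, 3.7]
opening: 0.197
grip_force: 30.0
```

>>> step_arm(increments=[{"slide": [-0.002, 0, -0.017], "roll": 0}, {"slide": [-0.007, 0, -0.0335], "roll": 0}, {"slide": [-0.015, 0, -0.0485], "roll": 0}, {"slide": [-0.026, 0, -0.0615], "roll": 0}, {"slide": [-0.026, 0, -0.0615], "roll": 0}])

```text
t: 15.22
eef_pos: [574.2, -134.1, 130.5]
tcp_rot: [-3.141, 0.0, 0.1]
ft_force: [-1.1, 5.6, -2.8]
opening: 0.198
grip_force: 30.0
```

>>> step_arm(increments=[{"slide": [-0.0135, 0, -0.0107], "roll": 0}, {"slide": [-0.0285, 0, -0.0185], "roll": 0}, {"slide": [-0.045, 0, -0.023], "roll": 0}, {"slide": [-0.058, 0, -0.024], "roll": 0}, {"slide": [-0.062, 0, -0.024], "roll": 0}])

```text
t: 15.85
eef_pos: [514.1, -140.5, 155.3]
tcp_rot: [3.14, -0.004, 0.1]
ft_force: [3.6, 8.0, 7.3]
opening: 0.199
grip_force: 30.0
```

>>> step_arm(increments=[{"slide": [-0.002, 0, 0], "roll": 0}, {"slide": [-0.004, 0, 0], "roll": 0}, {"slide": [-0.004, 0, 0], "roll": 0}])

```text
t: 16.23
eef_pos: [510.4, -140.9, 155.3]
tcp_rot: [3.14, -0.004, 0.1]
ft_force: [0.6, 7.0, 8.9]
opening: 0.2
grip_force: 30.0
```

```bash
cat > red.py <<'E'
from h import *
import sys
np.set_printoptions(precision=2,suppress=True)
s=state();print(s['t'],s['eef_pos'],s['tcp_rot'],s['opening'],s['ft_force'])
B=np.array([557.5,46.]);th=.101;c,sn=np.cos(th),np.sin(th);R=np.array([[c,sn],[-sn,c]])
print('tcp local',(s['eef_pos'][:2]-B)@R.T)
cr=[]
for n in ('scene','side'):
    d=cam(n);C=cloud(d);L=(C[...,:2]-B)@R.T;z=C[...,2]
    hsv=cv2.cvtColor(d['color'],cv2.COLOR_RGB2HSV)
    m=(d['z_map']>0)&((hsv[...,0]<6)|(hsv[...,0]>172))&(hsv[...,1]>130)&(abs(L[...,0])<100)&(abs(L[...,1]+180)<90)&(z>90)&(z<240)
    if m.sum()>15:
        Q=np.c_[L[m],z[m]];v=np.linalg.svd(Q-Q.mean(0))[2][0];print(n,m.sum(),'mean',Q.mean(0),'dir',v,z[m].min(),z[m].max())
    u,v=((np.argwhere(m).mean(0)[::-1]) if m.sum() else (280,180)); u,v=int(np.clip(u,65,447)),int(np.clip(v,70,300))
    cr.append(cv2.resize(d['color'][v-70:v+80,u-65:u+65],None,fx=3,fy=3))
if len(sys.argv)>1: cv2.imwrite('pics/'+sys.argv[1],np.hstack(cr)[:,:,::-1])
E
python3 red.py r1.png
```

```text
16.225 [ 510.43 -140.88  155.28] [ 3.14 -0.    0.1 ] 0.19982192251232045 [0.63 6.97 8.9 ]
tcp local [ -65.67 -181.18]
scene 51 mean [ -67.75 -180.35  193.67] dir [-0.01 -0.07 -1.  ] 168.40821051937473 215.78931382188182
```

The sleeve is vertical in the scene depth. I'll push a little further to feel the stop.

>>> step_arm(increments=[{"slide": [-0.003, 0, 0], "roll": 0}, {"slide": [-0.005, 0, 0], "roll": 0}, {"slide": [-0.005, 0, 0], "roll": 0}])

```text
t: 16.7
eef_pos: [506.9, -141.3, 155.2]
tcp_rot: [3.14, -0.007, 0.1]
ft_force: [10.1, 9.7, 2.8]
opening: 0.2
grip_force: 30.0
```

>>> step_arm(increments=[{"slide": [0.004, 0, 0], "roll": 0}, {"slide": [0.008, 0, 0], "roll": 0}, {"slide": [0.008, 0, 0], "roll": 0}], fingers=0.4)

```text
t: 17.08
eef_pos: [512.9, -140.9, 153.4]
tcp_rot: [3.141, -0.0, 0.101]
ft_force: [0.1, -0.6, -0.1]
opening: 0.39
grip_force: 0.0
```

```bash
python3 red.py r2.png
```

```text
17.075 [ 512.86 -140.92  153.4 ] [ 3.14 -0.    0.1 ] 0.39008481402843037 [ 0.09 -0.6  -0.07]
tcp local [ -63.26 -181.47]
scene 71 mean [ -67.77 -183.11  192.86] dir [ 0.02 -0.02 -1.  ] 167.12684743642978 215.82259794284937
side 24 mean [ -65.53 -186.53  190.72] dir [-0.08  0.82 -0.56] 173.04204008691158 208.71011119914385
```

View pics/r2.png

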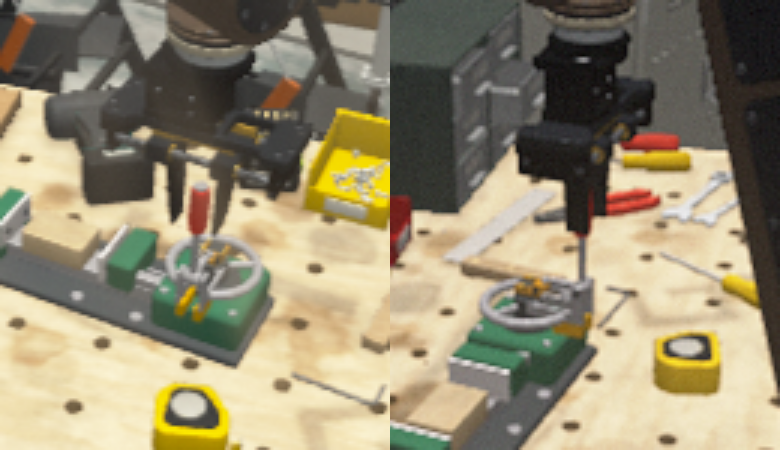

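Released, the handle stands upright on its own at pixel (200,205) of the left crop, so it is latched. The wheel has not turned and the block is on the rail. Regripping and cranking.

>>> step_arm(increments=[{"slide": [0.003, -0.0015, 0], "roll": 0}, {"slide": [0.003, -0.0015, 0], "roll": 0}, {"slide": [0.003, -0.0015, 0], "roll": 0}, {"slide": [0.003, -0.0015, 0], "roll": 0}], fingers=0.0)

```text
t: 17.68
eef_pos: [515.7, -138.9, 153.2]
tcp_rot: [3.141, -0.0, 0.101]
ft_force: [0.5, -1.5, -0.8]
opening: 0.2
grip_force: 30.0
```

>>> step_arm(increments=[{"slide": [0.0012, -0.0119, 0], "roll": 0}, {"slide": [0.0047, -0.0234, 0], "roll": 0}, {"slide": [0.0105, -0.0339, 0], "roll": 0}, {"slide": [0.0182, -0.043, 0], "roll": 0}, {"slide": [0.0276, -0.0505, 0], "roll": 0}])

```text
t: 18.3
eef_pos: [538.5, -85.3, 153.2]
tcp_rot: [3.141, -0.0, 0.101]
ft_force: [-0.1, -9.1, -1.9]
opening: 0.199
grip_force: 30.0
```

>>> step_arm(increments=[{"slide": [0.0107, -0.0054, 0], "roll": 0}, {"slide": [0.0222, -0.0086, 0], "roll": 0}, {"slide": [0.0342, -0.0095, 0], "roll": 0}, {"slide": [0.046, -0.0079, 0], "roll": 0}, {"slide": [0.0574, -0.0041, 0], "roll": 0}])

```text
t: 18.92
eef_pos: [594.3, -76.3, 153.1]
tcp_rot: [3.141, 0.003, 0.102]
ft_force: [-8.7, -12.0, 3.4]
opening: 0.2
grip_force: 30.0
```

>>> step_arm(increments=[{"slide": [0.0103, 0.0061, 0], "roll": 0}, {"slide": [0.0192, 0.0141, 0], "roll": 0}, {"slide": [0.0264, 0.0237, 0], "roll": 0}, {"slide": [0.0315, 0.0345, 0], "roll": 0}, {"slide": [0.0344, 0.0461, 0], "roll": 0}])

```text
t: 19.55
eef_pos: [632.7, -117.1, 153.1]
tcp_rot: [-3.139, 0.003, 0.101]
ft_force: [-9.5, 2.7, 4.7]
opening: 0.197
grip_force: 30.0
```

>>> step_arm(increments=[{"slide": [0.0005, 0.012, 0], "roll": 0}, {"slide": [-0.0014, 0.0238, 0], "roll": 0}, {"slide": [-0.0056, 0.0351, 0], "roll": 0}, {"slide": [-0.0119, 0.0452, 0], "roll": 0}, {"slide": [-0.0119, 0.0452, 0], "roll": 0}])

```text
t: 20.18
eef_pos: [626.6, -163.8, 153.2]
tcp_rot: [-3.141, -0.0, 0.101]
ft_force: [-1.0, -0.2, -0.3]
opening: 0.2
grip_force: 30.0
```

>>> step_arm(increments=[{"slide": [-0.0039, 0.0046, 0], "roll": 0}, {"slide": [-0.0083, 0.0087, 0], "roll": 0}, {"slide": [-0.0105, 0.0106, 0], "roll": 0}, {"slide": [-0.0105, 0.0106, 0], "roll": 0}])

```text
t: 20.68
eef_pos: [618.0, -175.0, 153.2]
tcp_rot: [-3.141, -0.002, 0.101]
ft_force: [4.4, 3.6, -1.2]
opening: 0.198
grip_force: 30.0
```

>>> step_arm(increments=[{"slide": [-0.0025, 0.0018, 0], "roll": 0}, {"slide": [-0.0048, 0.0034, 0], "roll": 0}, {"slide": [-0.0048, 0.0034, 0], "roll": 0}])

```text
t: 21.05
eef_pos: [614.6, -178.2, 153.3]
tcp_rot: [-3.14, -0.004, 0.101]
ft_force: [9.8, 7.5, -3.3]
opening: 0.199
grip_force: 30.0
```

>>> step_arm(increments=[{"slide": [-0.0025, 0.0015, 0], "roll": 0}, {"slide": [-0.004, 0.0024, 0], "roll": 0}, {"slide": [-0.004, 0.0024, 0], "roll": 0}])

```text
t: 21.42
eef_pos: [611.8, -180.3, 153.3]
tcp_rot: [-3.14, -0.006, 0.101]
ft_force: [14.8, 10.2, -5.4]
opening: 0.198
grip_force: 30.0
```

The force climbs linearly to 18 N, well above the turning load, so the wheel is solid. I'll relax, release and rise.

>>> step_arm(increments=[{"slide": [0.004, -0.0026, 0], "roll": 0}, {"slide": [0.008, -0.0053, 0], "roll": 0}, {"slide": [0.008, -0.0053, 0], "roll": 0}])

```text
t: 21.8
eef_pos: [617.2, -175.6, 153.3]
tcp_rot: [-3.141, -0.002, 0.101]
ft_force: [6.7, 4.5, -1.0]
opening: 0.201
grip_force: 30.0
```

>>> step_arm(increments=[{"slide": [0, 0, 0], "roll": 0}, {"slide": [0, 0, 0], "roll": 0}, {"slide": [0, 0, 0], "roll": 0}, {"slide": [0, 0, 0], "roll": 0}], fingers=0.5)

```text
t: 22.3
eef_pos: [616.1, -176.8, 153.2]
tcp_rot: [3.142, 0.0, 0.101]
ft_force: [0.2, -0.9, -0.1]
opening: 0.493
grip_force: 0.0
```

>>> step_arm(increments=[{"slide": [0, 0, -0.03], "roll": 0}, {"slide": [0, 0, -0.07], "roll": 0}, {"slide": [0, 0, -0.11], "roll": 0}, {"slide": [0, 0, -0.14], "roll": 0}, {"slide": [0, 0, -0.14], "roll": 0}])

```text
t: 22.92
eef_pos: [616.7, -177.0, 295.6]
tcp_rot: [3.14, -0.004, 0.101]
ft_force: [-0.2, -0.1, -0.6]
opening: 0.5
grip_force: 0.0
```

```bash
python3 red.py r3.png; python3 - <<'E'
from h import *
B=np.array([557.5,46.]);th=.101;c,sn=np.cos(th),np.sin(th);R=np.array([[c,sn],[-sn,c]])
for n in ('wrist','side','scene'):
    d=cam(n);C=cloud(d);L=(C[...,:2]-B)@R.T;z=C[...,2]
    hsv=cv2.cvtColor(d['color'],cv2.COLOR_RGB2HSV)
    m=(d['z_map']>0)&(abs(z-58)<4)&(abs(L[...,0])<40)&(abs(L[...,1]-18)<48)
    if m.sum()>20:print(n,m.sum(),cv2.minAreaRect(L[m].astype(np.float32)),np.median(z[m]))
    m=(d['z_map']>0)&(abs(z-66)<4)&(abs(L[...,0])<45)&(L[...,1]<10)&(L[...,1]>-80)
    if m.sum()>20:print(' jaw y',np.percentile(L[m][:,1],[2,98]))
E
```

```text
22.925 [ 616.74 -176.95  295.57] [ 3.14 -0.    0.1 ] 0.5003578067665253 [-0.18 -0.06 -0.59]
tcp local [  36.46 -227.79]
scene 82 mean [  30.8  -227.48  193.39] dir [ 0.01 -0.03 -1.  ] 166.8734256021712 216.3889564549703
side 78 mean [  34.92 -221.16  197.54] dir [-0.   -0.03 -1.  ] 169.28885906596406 221.21642323963863
wrist 1302 ((2.0068740844726562, 17.858800888061523), (94.43350982666016, 67.13655853271484), 89.95572662353516) 58.077748987350276
 jaw y [-55.05637909 -20.864624  ]
side 190 ((-6.571876525878906, 19.959827423095703), (65.078369140625, 92.37401580810547), 6.621624946594238) 60.44994867431092
 jaw y [-54.94643886   6.45893853]
scene 208 ((-3.0128536224365234, 18.53053855895996), (92.77246856689453, 69.36222839355469), 89.77448272705078) 56.344863251749416
 jaw y [-54.19902315 -19.58368301]
```

View pics/r3.png

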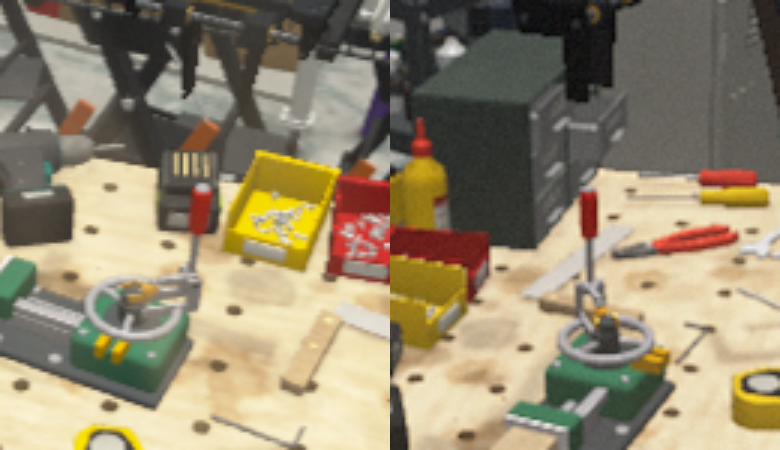

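The handle stands upright at pixel (200,210), the jaw face is at about y = -20 against the block, and the arm is clear. Handing in.

```bash
python3 -c "
from cell import env
print(env.job_done())"
```

```text
the job is handed in; nothing more can be done
None
```

I handed the job in at about 23 s of the 69 s, with no verdict shown: the block sits lengthwise between the jaws, the handle stands upright, the wheel was cranked to about 4.0 rad and came up solid, and the arm is clear of everything; my first grasp missed because the fingers end about 26 mm higher than reported, and the second, corrected for that, held.

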